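Set the casting width on a film coater by its thumbwheel

TASK

On the blue film coater, roll the knurled wheel under a fingertip, stroke after stroke, until the sliding dam has closed the gap far enough for its red pointer to stand over the yellow gauge mark. Move the dam only by the wheel, never by touching the dam itself, and leave the loose lab things standing where they are.

Things in the scene. Friction and masses are not known exactly. Their poses are not given: they have to be found in the camera images.
- coater: Blue bench film coater, fixed, 260 x 400 mm, 65 mm high, white bed on top. Origin: centre of its underside on the bench; x points from its wheel side (nearest the robot) to its scale side, y to the left seen from the robot, z up. A fixed aluminium dam stands on the bed at y -127 to -115 mm, x -55 to 95 mm, top at z 104 mm. All mm below in this frame.
- wheel: Knurled steel wheel, radius 40 mm, 22 mm wide, axle along the coater's x. Origin: its centre, at coater x -95, y 0, z 78 mm; orientation turns with it. Geared to the sliding dam: rolling its top to the coater's -y (right, seen from the robot) closes the gap, the other way opens it; 40 mm of rim travel (1 rad) moves the dam 12 mm, the same way as the top. Stays where it is left.
- wheel_top (a point): Top of the wheel's rim, where a fingertip presses from above: 40 mm over its centre, 18 mm proud of a grey housing 52 mm (x) by 110 mm (y), top at z 100 mm. The axle is rigid and does not give: come down slowly and stop at first contact. The wheel turns lightly: about 1 N along the rim rolls it, so 3 to 15 N of press is enough for a fingertip to drag it without slipping. The point does not turn.
- dam: Sliding aluminium dam on the bed, 150 mm along the coater's x, 12 mm thick, 35 mm tall (top at z 104 mm on the coater), with a black foot behind it to +y. Origin: on the bed under the middle of its inner face (the face towards the gap). It slides along the coater's y, 70 mm between stops; moving to -y closes the gap to the fixed dam. Not to be touched.
- pointer (a point): Tip of the red pointer, 3 mm wide with a red block 12 mm wide at its root, that reaches from the dam over the black scale rail (white ticks every 10 mm) along the coater's far edge; the tip is in line with the dam's inner face, at x 115 mm on the coater.
- gauge_mark: Yellow gauge mark on the scale rail: a flat strip 24 mm along the coater's x, 8 mm wide along its y, 2 mm thick, fixed for the run; its place along the rail differs from run to run. Origin: centre of its underside; axes parallel to the coater's. At the start the pointer stands 20 to 56 mm to the +y side of it.
- vial_mid (a point): Small amber vial, 28 mm wide and 50 mm tall, loose, standing on the coater's front deck left of the wheel; point at its middle. Leave it.
- blade_mid (a point): Loose steel casting blade, 22 x 90 x 26 mm, lying on the coater's front deck right of the wheel; point at its middle. Leave it.
- wash_bottle_mid (a point): White wash bottle with red cap and spout, 66 mm wide, 190 mm tall, on the bench; point 70 mm up. Leave it.
- beaker_mid (a point): Glass beaker, 64 mm wide, 85 mm tall, on the bench; point at its middle. Leave it.
- jar_mid (a point): Amber jar with blue lid, 60 mm wide, 100 mm tall, on the bench; point at its middle. Leave it.
- spatula_mid (a point): Steel lab spatula, 190 mm long and up to 16 mm wide with a black grip, lying on the bench; point near its middle. Leave it.

How it is judged:
By the outcome, as a careful person would: the job done as asked, in the order asked, and still so for the second after the job is handed in, with the robot touching nothing.
It also fails if it takes over 58 s, if anything falls off the work surface, if the arm or the gripper's body presses on something with over 40 N, if the wrist force passes 120 N, or if a joint passes its speed limit or range.

ROBOT

A 6-joint arm with a two-finger parallel gripper is mounted at the origin on the work surface. World frame = base frame: x ahead of the robot, y to its left, z up, the work surface at z = 0. Lengths are in mm, angles in degrees, forces in N, time in s.
With the tool pointing down it reaches from about 350 to 875 mm from the base axis. Payload 4.2 kg.
Tool frame: the origin (TCP) lies at the very end of the fingers, on their centre line; the grasp point (between the pads) lies 19 mm behind it (arm.hold_point_z is the distance from the TCP to the grasp point, in mm); z points along the fingers, y is the line along which they close (so a half turn about z gives the same grasp; the last joint's range is limited). The gripper opens to 87 mm and grips with 3 to 60 N. Pads are 19 mm wide; open, the fingers measure 117 mm over their backs; the gripper's body (75 mm by 190 mm) begins 51 mm behind the grasp point.
Start: joints at [89.989, 22.042, 0.453, 0, -68.411, -14.817], TCP at [159.919, 604.173, 222.55] pointing down, gripper open.
Joint ranges: [-179.83, 179.83], [-69.29, 118.12], [-61.27, 80.66], [-181.25, 117.63], [-171.15, -9.14], [-177.46, 177.46]. Speed limits (degrees/s): [159.86, 159.86, 180, 180, 180, 180].

INTERFACE

Orientations are given as a 3x3 rotation matrix whose columns are the frame's x, y, z axes.
In Python, from bench import arm, grab_frame gives the robot as it stands.
- The arm moves only by the tool apply_moves, never from a script. Its argument "commands" is a list of rows, each a list of 2 entries, a list of its own where there are three numbers: the shift along the tool's x, y, z as a fraction of full scale, then the turn, a rotation vector about the tool's x, y, z as a fraction of full scale. In form: [[[tx, ty, tz], [ax, ay, az]], ...]. A call has 1 to 12 rows; each row shifts and turns the commanded pose from where the row before left it, along the tool's axes as they then stand; what a row does not reach is not made up. Full scale, the value 1, is 0.4 m for a shift and 0.5 rad for a turn. A row lasts 1/10 s, in which the tool goes at most 50 mm and 8.59 degrees, less where a joint would pass 70% of its speed; a pose out of reach is approached as far as the arm can. A call with a number of a shift or a turn outside -1 to 1 is refused whole. A call with a gripper value outside its range is refused whole. "gripper" is the closure in counts, from 0 (fully open) to 255 (shut), set as the call begins (left out, the last holds). The fingers move at their own pace and stop on an object; the grip force is fixed at half the most. Time passes only in rows, so rows that do not move let the fingers close. It gives the time, the measured TCP pose, the force, the opening and the grip force at its end, in the units of the state.
- arm.read_state(): the state, without advancing time (a new reading comes with each control period).
- grab_frame(name): name is "scene" or "side" or "wrist"; returns a dict with "pixels" (420x560x3 uint8, red, green, blue), "range_z" (420x560 float32, mm along the optical axis (not along the pixel's ray), 0 where there is no reading), "fx", "fy", "cx", "cy" (pixels), "R" (3x3) and "t" (3): a world point X has camera coordinates R X + t; the wrist camera has in their place "mount" (4x4, takes a point from camera to tool coordinates, whose origin is the TCP and whose axes are the flange's). Camera axes: x right, y down, z forward; pixel columns grow to the right and rows downward; lengths in mm; the calibration is good to about 2 mm. A picture is of the moment at which its call begins: read the wrist's pose just before it.
- arm.sign_off(): hands the job in; it is judged then, once.
The state is a dict: "t": time; "qpos": joint angles; "joint_velocities": joint speeds; "joint_efforts": joint torques, N m; "ee_pos": TCP position; "orientation": TCP orientation; "force": force on the tool from outside, world axes, zero at the start; "ft_torque": the same for the moment, N m; "grip_width": opening from 0.0 (shut) to 1.0 (fully open); "finger_force": force on a finger pad.
Only numpy, scipy, OpenCV 4.12 (cv2) and the standard library are available. Lean on these libraries where they do the work, as an engineer would, in place of code of your own. Each camera call takes 0.05 s, during which the arm holds its last target. There are 200 camera calls.

## Working session

There is one attempt and no reset: what is moved stays moved. The work goes in short steps, Python scripts to look and compute and a tool call to move; the robot and the scene stay as the last step left them, time stands still between calls to the robot, and variables do not carry over. Pictures are saved under pics/ and viewed, at most 10 in all, crops included, and the job is handed in when it is done.

Besides the shell and the picture viewer there is one more tool, called by a JSON object that holds its "method" and its "body". apply_moves: Moves the arm, as the interface text tells. Shift numbers are shares of 0.4 m and turn numbers shares of 0.5 rad, none past 1 either way. Its arguments: {"type":"object","properties":{"commands":{"type":"array"},"gripper":{"type":"number"}},"required":["commands"]}

```bash
mkdir -p pics; python3 - <<'E'
from bench import arm, grab_frame
import cv2,numpy as np
s=arm.read_state();print(s)
for n in("scene","side"):
    f=grab_frame(n);np.savez(f"{n}0.npz",**f);cv2.imwrite(f"pics/{n}0.png",f["pixels"][:,:,::-1]);print(n,f["R"],f["t"],f["fx"])
E
```

```text
{'t': 0.0, 'qpos': array([ 8.99876445e+01,  2.20932218e+01,  3.80113198e-01, -2.81613885e-02,
       -6.84112727e+01, -1.48157162e+01]), 'joint_velocities': array([ 0.00575925, -0.04435767,  0.00080528,  0.00367815, -0.0979105 ,
       -0.01075813]), 'joint_efforts': array([ 1.53171575e-03, -3.90661955e+01,  1.87407500e+01,  4.21969727e+00,
        1.09793327e-02, -2.01165622e-04]), 'ee_pos': array([159.79008754, 603.61081731, 221.43810404]), 'orientation': array([[ 9.66651719e-01, -2.56094209e-01, -4.57497151e-04],
       [-2.56094593e-01, -9.66649289e-01, -2.17072205e-03],
       [ 1.13670050e-04,  2.21549475e-03, -9.99997539e-01]]), 'force': array([ 0.26322942, -1.16101937, -0.08036623]), 'ft_torque': array([-0.006688  , -0.0222115 ,  0.02044527]), 'finger_force': 0.0, 'grip_width': 0.9971498225245299}
scene [[-0.85795963  0.51340966  0.0177706 ]
 [ 0.33215349  0.58078682 -0.74320975]
 [-0.39189199 -0.63174139 -0.66882246]] [ 483.55528589 -101.17069205 1835.61390264] 532.5520987209197
side [[-0.87897341 -0.47684834  0.00462746]
 [-0.31070703  0.56531027 -0.76412397]
 [ 0.3617553  -0.67308243 -0.64505282]] [510.93652159 258.99897402 997.81586684] 451.6158449619126
```

View pics/scene0.png

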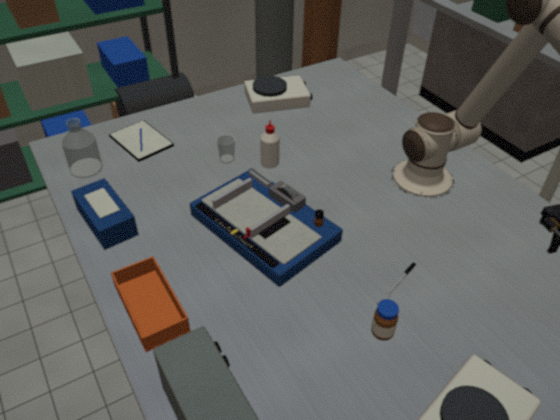

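View pics/side0.png

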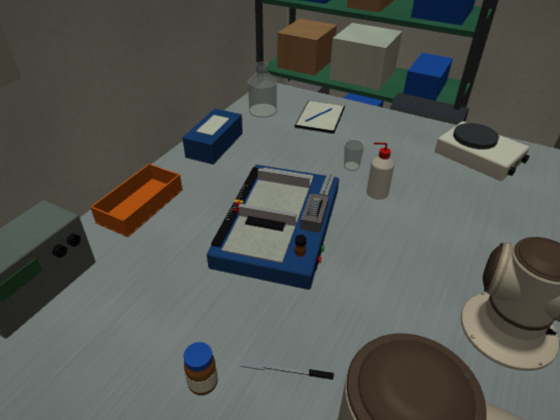

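The coater sits at about (265,222) in scene and (275,225) in side. The wheel housing is at (287,193) and (315,208), and the red pointer and yellow mark are at about (248,232)/(234,231) in scene. Next I fit the coater pose from depth.

```bash
cat > h.py <<'E'
import numpy as np,cv2
def cloud(f):
    v,u=np.mgrid[0:420,0:560];z=f["range_z"]
    c=np.stack([(u-f["cx"])/f["fx"]*z,(v-f["cy"])/f["fy"]*z,z],-1)
    return (c-f["t"])@f["R"]
def frame(yaw,o):
    c,s=np.cos(yaw),np.sin(yaw);return np.array([[c,-s,0],[s,c,0],[0,0,1]]),np.array(o)
E
python3 - <<'E'
from h import *
for n,box in(("scene",(165,185,280,345)),("side",(160,200,285,345))):
    f=dict(np.load(n+"0.npz"));P=cloud(f);hsv=cv2.cvtColor(f["pixels"],cv2.COLOR_RGB2HSV)
    m=np.zeros((420,560),bool);m[box[0]:box[2],box[1]:box[3]]=1;m&=f["range_z"]>0
    b=m&(P[...,2]>52)&(P[...,2]<76)
    r=cv2.minAreaRect(P[b][:,:2].astype(np.float32));print(n,b.sum(),r,np.median(P[b][:,2]))
    print(cv2.boxPoints(r).round())
    H,S,V=cv2.split(hsv)
    for nm,mm in(("yellow",(H>18)&(H<34)&(S>140)&(V>110)),("red",((H<6)|(H>174))&(S>150)&(V>80))):
        k=mm&m;k=k&(P[...,2]>60)
        v,u=np.nonzero(k);print(nm,len(u),np.c_[u,v,P[k].round()][:30].astype(int).tolist())
    cv2.imwrite(f"pics/{n}c.png",cv2.resize(f["pixels"][box[0]:box[2],box[1]:box[3],::-1],None,fx=4.5,fy=4.5,interpolation=cv2.INTER_CUBIC))
E
```

```text
scene 6631 ((602.9188232421875, -41.857330322265625), (263.0582580566406, 405.4807434082031), 13.383163452148438) 67.79789620868118
[[ 428.  125.]
 [ 522. -270.]
 [ 778. -209.]
 [ 684.  186.]]
yellow 19 [[235, 229, 707, -24, 75], [236, 229, 705, -20, 77], [233, 230, 714, -23, 75], [234, 230, 711, -21, 75], [235, 230, 708, -20, 74], [236, 230, 706, -18, 75], [237, 230, 702, -20, 72], [232, 231, 718, -20, 76], [233, 231, 716, -18, 76], [234, 231, 713, -18, 74], [235, 231, 709, -19, 72], [236, 231, 706, -18, 71], [231, 232, 722, -19, 74], [232, 232, 720, -16, 76], [233, 232, 717, -16, 74], [234, 232, 716, -12, 77], [235, 232, 713, -11, 76], [231, 233, 725, -12, 78], [232, 233, 720, -17, 70]]
red 16 [[247, 228, 689, 17, 104], [248, 228, 687, 19, 105], [247, 229, 692, 23, 107], [248, 229, 689, 23, 106], [247, 230, 690, 20, 100], [248, 230, 688, 20, 99], [249, 230, 687, 26, 103], [247, 233, 692, 22, 91], [246, 235, 693, 18, 79], [247, 235, 691, 20, 81], [244, 236, 697, 12, 73], [245, 236, 698, 22, 81], [246, 236, 696, 24, 82], [247, 236, 691, 19, 75], [244, 237, 702, 23, 80], [245, 237, 69
[... 269 characters left out ...]
35, 200, 717, -16, 72], [236, 200, 715, -17, 72], [237, 200, 711, -17, 73], [238, 200, 712, -23, 69], [239, 200, 709, -23, 70], [234, 201, 717, -11, 72], [235, 201, 715, -13, 71], [236, 201, 715, -17, 69], [240, 201, 702, -18, 73], [241, 201, 701, -21, 72], [242, 201, 698, -21, 72], [241, 202, 701, -21, 68], [242, 202, 697, -19, 71]]
red 14 [[237, 202, 687, 19, 102], [238, 202, 685, 17, 101], [239, 202, 681, 18, 103], [236, 203, 710, -9, 69], [237, 203, 685, 23, 102], [238, 203, 684, 19, 100], [239, 203, 681, 19, 101], [237, 204, 682, 27, 103], [238, 204, 682, 22, 99], [233, 209, 698, 23, 76], [234, 209, 695, 23, 78], [235, 209, 693, 22, 78], [236, 209, 692, 18, 75], [236, 210, 690, 21, 75]]
```

View pics/sidec.png

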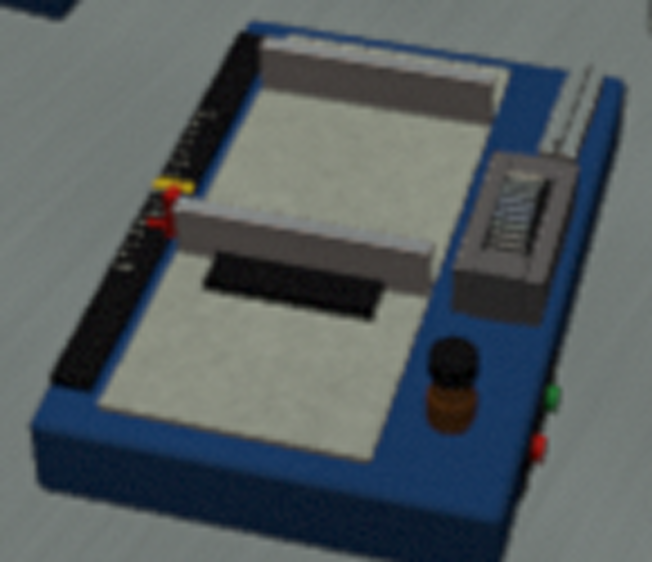

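{"method": "apply_moves", "body": {"commands": [[[0.079,0.087,0],[0,0,0]],[[0.079,0.087,0],[0,0,0]],[[0.079,0.087,0],[0,0,0]],[[0.079,0.087,0],[0,0,0]],[[0.079,0.087,0],[0,0,0]],[[0.079,0.087,0],[0,0,0]],[[0.079,0.087,0],[0,0,0]],[[0.079,0.087,0],[0,0,0]]], "gripper": 255}}

```text
t: 0.9
ee_pos: [333.3, 268.4, 222.4]
orientation: [[0.967, -0.255, -0.0], [-0.255, -0.967, -0.0], [-0.0, 0.0, -1.0]]
force: [0.8, 0.1, 0.7]
grip_width: 0.354
finger_force: 0.0
```

{"method": "apply_moves", "body": {"commands": [[[0.079,0.087,0],[0,0,0]],[[0.079,0.087,0],[0,0,0]],[[0.079,0.087,0],[0,0,0]],[[0.079,0.087,0],[0,0,0]],[[0.079,0.087,0],[0,0,0]],[[0.079,0.087,0],[0,0,0]],[[0.079,0.087,0],[0,0,0]],[[0.079,0.087,0],[0,0,0]],[[0,0,0],[0,0,-0.245]],[[0,0,0],[0,0,-0.245]],[[0,0,0],[0,0,-0.245]],[[0,0,0],[0,0,-0.245]]]}}

```text
t: 2.1
ee_pos: [505.8, -63.8, 222.0]
orientation: [[0.972, 0.233, -0.001], [0.233, -0.972, 0.0], [-0.001, -0.0, -1.0]]
force: [0.7, -0.7, 0.4]
grip_width: 0.004
finger_force: 0.0
```

```bash
python3 - <<'E'
from bench import arm, grab_frame
from h import *
s=arm.read_state();print(s["t"],s["ee_pos"],s["orientation"].round(3),s["force"],s["qpos"])
f=grab_frame("wrist");np.savez("w0.npz",**f,p=s["ee_pos"],o=s["orientation"]);cv2.imwrite("pics/w0.png",f["pixels"][:,:,::-1])
print(f["mount"].round(3),f["fx"])
g=dict(np.load("scene0.npz"));P=cloud(g)
print("bottle",P[150,270],P[160,270])
E
```

```text
2.1 [505.81974125 -63.80256464 221.96214022] [[ 0.972  0.233 -0.001]
 [ 0.233 -0.972  0.   ]
 [-0.001 -0.    -1.   ]] [ 0.67543631 -0.7050181   0.37381134] [ 1.10677251e+01  1.08617788e+01 -1.54420723e+01 -1.71527708e-02
 -6.37691230e+01  9.24307485e+01]
[[  -0.      -0.963   -0.27    73.708]
 [   1.       0.      -0.      -0.505]
 [   0.      -0.27     0.963 -161.648]
 [   0.       0.       0.       1.   ]] 321.62990689248966
bottle [ 429.32508057 -304.58509762   75.9671161 ] [ 431.62179395 -300.36393554   37.21386988]
```

View pics/w0.png

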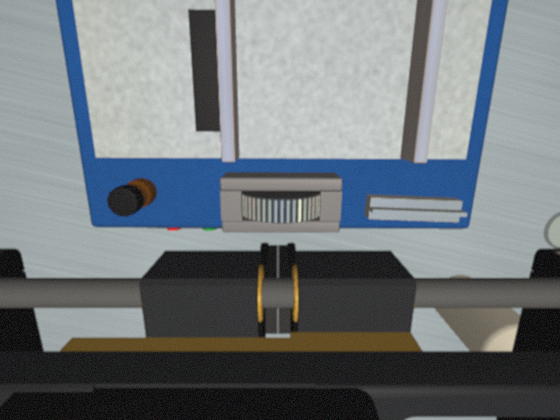

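Wheel at about (281,208) between housing edges (222..341, 177..232), the vial at (130,197), the blade at (415,208), and the fingers at (278,250..335). I'll locate the wheel from this depth image.

```bash
cat >> h.py <<'E'
def wcloud(f):
    v,u=np.mgrid[0:420,0:560];z=f["range_z"]
    c=np.stack([(u-f["cx"])/f["fx"]*z,(v-f["cy"])/f["fy"]*z,z],-1)
    M=f["mount"];return (c@M[:3,:3].T+M[:3,3])@f["o"].T+f["p"]
E
python3 - <<'E'
from h import *
f=dict(np.load("w0.npz"));P=wcloud(f)
for n,(u,v) in dict(wt=(281,208),hl=(230,184),hr=(333,184),hl2=(230,226),hr2=(333,226),blue=(180,215),vial=(122,200),blade=(400,208),fing=(270,247),dampart=(228,100)).items():print(n,P[v-1:v+2,u-1:u+2].reshape(-1,3).mean(0).round(1))
Q=P[170:240,215:350].reshape(-1,3)
k=(Q[:,2]>95)&(Q[:,2]<104);print(cv2.minAreaRect(Q[k][:,:2].astype(np.float32)),Q[k][:,2].mean())
k=(Q[:,2]>106)&(Q[:,2]<125);print(cv2.minAreaRect(Q[k][:,:2].astype(np.float32)),Q[k][:,2].max(),Q[Q[:,2]>115].mean(0))
E
```

```text
wt [508.4 -65.7 117.9]
hl [514.6 -17.3  99.5]
hr [ 536.1 -107.1   99.5]
hl2 [475.7 -25.1  99.6]
hr2 [ 498.1 -118.1   99.8]
blue [462.8  30.1  64.5]
vial [482.5  68.8 114.5]
blade [ 526.1 -180.4   82.7]
fing [513.7 -57.3 223.8]
dampart [584.   -2.5 103.8]
((505.3263244628906, -66.27841186523438), (52.76063537597656, 110.17320251464844), 13.378673553466797) 99.39543298519231
((505.483154296875, -66.56227111816406), (22.50844383239746, 58.98454284667969), 13.155075073242188) 119.2856682863523 [509.02707062 -65.29799403 129.00104396]
```

{"method": "apply_moves", "body": {"commands": [[[-0.0025,-0.024,0.05],[0,0,0]],[[0,0,0.05],[0,0,0]],[[0,0,0.05],[0,0,0]],[[0,0,0.05],[0,0,0]],[[0,0,0.045],[0,0,0]],[[0,0,0],[0,0,0]],[[0,0,0.0025],[0,0,0]],[[0,0,0.0025],[0,0,0]],[[0,0,0],[0,0,0]]]}}

```text
t: 3.05
ee_pos: [503.6, -54.3, 123.4]
orientation: [[0.973, 0.229, 0.002], [0.229, -0.973, 0.0], [0.002, 0.0, -1.0]]
force: [0.2, 0.6, 0.0]
grip_width: 0.005
finger_force: 0.0
```

{"method": "apply_moves", "body": {"commands": [[[0,0,0.00125],[0,0,0]],[[0,0,0.00125],[0,0,0]],[[0,0,0],[0,0,0]]]}}

```text
t: 3.35
ee_pos: [503.0, -54.4, 121.7]
orientation: [[0.973, 0.229, 0.0], [0.229, -0.973, 0.0], [0.0, -0.0, -1.0]]
force: [0.8, 0.4, -0.5]
grip_width: 0.006
finger_force: 0.0
```

{"method": "apply_moves", "body": {"commands": [[[0,0,0.00125],[0,0,0]],[[0,0,0.00125],[0,0,0]],[[0,0,0.00125],[0,0,0]],[[0,0,0.00125],[0,0,0]],[[0,0,0],[0,0,0]]]}}

```text
t: 3.85
ee_pos: [502.9, -54.4, 119.4]
orientation: [[0.973, 0.229, -0.0], [0.229, -0.973, -0.0], [-0.0, -0.0, -1.0]]
force: [-0.4, 0.2, 0.3]
grip_width: 0.005
finger_force: 0.0
```

{"method": "apply_moves", "body": {"commands": [[[0,0,0.00125],[0,0,0]],[[0,0,0.00125],[0,0,0]],[[0,0,0],[0,0,0]]]}}

```text
t: 4.15
ee_pos: [503.0, -54.4, 118.5]
orientation: [[0.973, 0.229, -0.0], [0.229, -0.973, -0.0], [-0.0, -0.0, -1.0]]
force: [-0.2, -0.5, -0.8]
grip_width: 0.004
finger_force: 0.0
```

{"method": "apply_moves", "body": {"commands": [[[0,0,0.00125],[0,0,0]],[[0,0,0],[0,0,0]]]}}

```text
t: 4.35
ee_pos: [503.1, -54.3, 118.1]
orientation: [[0.973, 0.229, 0.0], [0.229, -0.973, -0.0], [0.0, 0.0, -1.0]]
force: [0.2, -0.9, 1.5]
grip_width: 0.007
finger_force: 0.1
```

{"method": "apply_moves", "body": {"commands": [[[0,0,0.00125],[0,0,0]],[[0,0,0],[0,0,0]]]}}

```text
t: 4.55
ee_pos: [503.2, -54.4, 117.7]
orientation: [[0.973, 0.229, 0.0], [0.229, -0.973, -0.0], [0.0, 0.0, -1.0]]
force: [-0.8, 0.6, 0.8]
grip_width: 0.005
finger_force: 0.6
```

{"method": "apply_moves", "body": {"commands": [[[0,0,0.00125],[0,0,0]],[[0,0,0],[0,0,0]]]}}

```text
t: 4.75
ee_pos: [503.2, -54.4, 117.5]
orientation: [[0.973, 0.229, 0.001], [0.229, -0.973, -0.0], [0.0, 0.0, -1.0]]
force: [0.1, -0.0, 3.4]
grip_width: 0.002
finger_force: 2.0
```

{"method": "apply_moves", "body": {"commands": [[[0,0,0.00125],[0,0,0]],[[0,0,0],[0,0,0]]]}}

```text
t: 4.95
ee_pos: [503.2, -54.4, 117.4]
orientation: [[0.973, 0.23, 0.001], [0.23, -0.973, -0.0], [0.001, 0.0, -1.0]]
force: [-1.4, -0.0, 7.0]
grip_width: 0.004
finger_force: 3.4
```

Contact, at 7 N. First stroke.

{"method": "apply_moves", "body": {"commands": [[[0,0.0075,0],[0,0,0]],[[0,0.0075,0],[0,0,0]],[[0,0.0075,0],[0,0,0]],[[0,0.0075,0],[0,0,0]]]}}

```text
t: 5.35
ee_pos: [506.1, -66.4, 118.3]
orientation: [[0.973, 0.23, 0.001], [0.23, -0.973, -0.001], [0.001, 0.001, -1.0]]
force: [-3.5, 0.2, 10.8]
grip_width: 0.003
finger_force: 5.6
```

{"method": "apply_moves", "body": {"commands": [[[0,0.0075,0],[0,0,0]],[[0,0.0075,0],[0,0,0]],[[0,0.0075,0],[0,0,0]],[[0,0.0075,0],[0,0,0]],[[0,0,0],[0,0,0]]]}}

```text
t: 5.85
ee_pos: [509.0, -78.3, 117.5]
orientation: [[0.973, 0.229, 0.001], [0.229, -0.973, -0.001], [0.001, 0.001, -1.0]]
force: [-1.4, -2.2, 5.7]
grip_width: 0.007
finger_force: 3.2
```

```bash
cat >> h.py <<'E'
o=np.array([597.8,-44.4,0]);R,_=frame(np.radians(13.3),o)
def look(tag):
    from bench import arm,grab_frame
    s=arm.read_state();f=grab_frame("wrist");f.update(p=s["ee_pos"],o=s["orientation"])
    g=grab_frame("side");h=grab_frame("scene");np.savez(tag+".npz",**g)
    print("t",s["t"],s["ee_pos"].round(1),s["force"].round(1))
    # dam top edge in each view: points at z 98..108, coater x -50..90, y -20..90
    for n,P in(("wrist",wcloud(f)),("side",cloud(g)),("scene",cloud(h))):
        C=((P-o)@R).reshape(-1,3);k=(C[:,2]>99)&(C[:,2]<110)&(C[:,0]>-40)&(C[:,0]<90)&(C[:,1]>-60)&(C[:,1]<90)
        if k.sum()>5: print(n,k.sum(),"dam top y pct",np.percentile(C[k][:,1],[5,50,95]).round(1))
        k=(C[:,2]>99)&(C[:,2]<110)&(C[:,0]>-40)&(C[:,0]<90)&(C[:,1]<-90)&(C[:,1]>-150)
        if k.sum()>5: print("   fixed",np.percentile(C[k][:,1],[5,50,95]).round(1))
    for n,g,b in(("side",g,(165,280,200,260)),("scene",h,(200,270,190,280))):
        H,S,V=cv2.split(cv2.cvtColor(g["pixels"],cv2.COLOR_RGB2HSV));C=(cloud(g)-o)@R
        m=np.zeros((420,560),bool);m[b[0]:b[1],b[2]:b[3]]=1;m&=(C[...,2]>62)&(C[...,0]>95)&(C[...,0]<140)
        for nm,c in(("yellow",(H>18)&(H<34)&(S>140)&(V>110)),("red",((H<8)|(H>172))&(S>140)&(V>70)&(C[...,2]<88))):
            # intersect pixel rays with known plane height in world
            v,u=np.nonzero(c&m)
            if len(u)==0: continue
            d=np.c_[(u-g["cx"])/g["fx"],(v-g["cy"])/g["fy"],np.ones(len(u))]@g["R"];c0=-g["R"].T@g["t"]
            zz=np.median(C[...,2][c&m]);X=c0+d*((zz-c0[2])/d[:,2])[:,None];Y=(X-o)@R
            print(n,nm,len(u),"z",zz.round(1),"xy mean",Y.mean(0)[:2].round(1),"y range",Y[:,1].min().round(1),Y[:,1].max().round(1))
E
python3 -c "
from h import *
look('s1')"
```

```text
t 5.85 [509.  -78.3 117.5] [-1.4 -2.2  5.7]
wrist 3899 dam top y pct [32.6 37.7 43.4]
   fixed [-125.5 -119.2 -114.8]
side 138 dam top y pct [35.7 42.  48. ]
   fixed [-122.9 -118.3 -112.5]
scene 157 dam top y pct [33.3 40.7 46.6]
   fixed [-125.5 -118.  -112.2]
side yellow 9 z 71.5 xy mean [119.8   0.3] y range -4.4 4.5
side red 19 z 76.2 xy mean [107.2  28. ] y range -2.5 38.7
scene yellow 18 z 74.5 xy mean [118.8  -0.9] y range -5.9 4.2
scene red 14 z 80.2 xy mean [109.3  33.8] y range 29.2 38.0
```

{"method": "apply_moves", "body": {"commands": [[[0,0,-0.02],[0,0,0]],[[0,-0.06,0],[0,0,0]],[[0,0,0.012],[0,0,0]],[[0,0,0.0055],[0,0,0]],[[0,0,0.0025],[0,0,0]],[[0,0.01,0],[0,0,0]],[[0,0.01,0],[0,0,0]],[[0,0.01,0],[0,0,0]],[[0,0.01,0],[0,0,0]],[[0,0.01,0],[0,0,0]],[[0,0.01,0],[0,0,0]],[[0,0,0],[0,0,0]]]}}

```text
t: 7.2
ee_pos: [508.8, -79.1, 117.4]
orientation: [[0.973, 0.229, 0.0], [0.229, -0.973, -0.001], [-0.0, 0.001, -1.0]]
force: [-1.4, -1.4, 6.3]
grip_width: 0.003
finger_force: 3.1
```

```bash
python3 -c "
from h import *
look('s2')
f=dict(np.load('w0.npz'));C=((wcloud(f)-o)@R).reshape(-1,3);k=(C[:,2]>99)&(C[:,2]<110)&(C[:,0]>-40)&(C[:,0]<90)&(C[:,1]>-60)&(C[:,1]<90)
print('w0',np.percentile(C[k][:,1],[5,50,95]))"
```

```text
t 7.2 [508.8 -79.1 117.4] [-1.4 -1.4  6.3]
wrist 3841 dam top y pct [24.8 29.9 35.6]
   fixed [-125.4 -119.2 -114.8]
side 123 dam top y pct [27.4 33.6 40. ]
   fixed [-123.5 -117.4 -112.3]
scene 148 dam top y pct [26.  32.8 38.8]
   fixed [-126.6 -118.3 -113. ]
side yellow 9 z 70.5 xy mean [121.7  -0.4] y range -5.6 3.3
side red 19 z 75.6 xy mean [107.8  16.3] y range -12.1 29.6
scene yellow 18 z 75.7 xy mean [1.196e+02 1.000e-01] y range -4.8 5.2
scene red 19 z 82.1 xy mean [109.  27.] y range 22.7 32.6
w0 [40.27271669 45.60993914 51.13745984]
```

{"method": "apply_moves", "body": {"commands": [[[0,0,-0.02],[0,0,0]],[[0,-0.06,0],[0,0,0]],[[0,0,0.012],[0,0,0]],[[0,0,0.0055],[0,0,0]],[[0,0,0.0025],[0,0,0]],[[0,0.01,0],[0,0,0]],[[0,0.01,0],[0,0,0]],[[0,0.01,0],[0,0,0]],[[0,0.01,0],[0,0,0]],[[0,0.01,0],[0,0,0]],[[0,0.01,0],[0,0,0]],[[0,0,0],[0,0,0]]]}}

```text
t: 8.55
ee_pos: [508.8, -79.2, 117.4]
orientation: [[0.973, 0.229, 0.0], [0.229, -0.973, -0.001], [-0.0, 0.001, -1.0]]
force: [-1.8, -1.5, 6.3]
grip_width: 0.001
finger_force: 3.0
```

{"method": "apply_moves", "body": {"commands": [[[0,0,-0.02],[0,0,0]],[[0,-0.06,0],[0,0,0]],[[0,0,0.012],[0,0,0]],[[0,0,0.0055],[0,0,0]],[[0,0,0.0025],[0,0,0]],[[0,0.01,0],[0,0,0]],[[0,0.01,0],[0,0,0]],[[0,0.01,0],[0,0,0]],[[0,0.01,0],[0,0,0]],[[0,0.01,0],[0,0,0]],[[0,0.01,0],[0,0,0]],[[0,0,0],[0,0,0]]]}}

```text
t: 9.75
ee_pos: [508.8, -79.2, 117.4]
orientation: [[0.973, 0.229, 0.0], [0.229, -0.973, -0.001], [-0.0, 0.001, -1.0]]
force: [-1.1, -2.1, 6.0]
grip_width: 0.002
finger_force: 3.0
```

{"method": "apply_moves", "body": {"commands": [[[0,0,-0.05],[0,0,0]],[[0,0,-0.1],[0,0,0]],[[0,0,-0.1],[0,0,0]],[[0.1,0,0],[0,0,0]],[[0.1,0,0],[0,0,0]],[[0.1,0,0],[0,0,0]],[[0,0,0],[0,0,0]],[[0,0,0],[0,0,0]]]}}

```text
t: 10.55
ee_pos: [625.3, -50.6, 214.7]
orientation: [[0.973, 0.229, -0.003], [0.229, -0.974, -0.0], [-0.003, -0.0, -1.0]]
force: [-0.7, 0.2, -1.0]
grip_width: 0.003
finger_force: 0.0
```

```bash
cat > m.py <<'E'
import sys
from h import *
from bench import arm,grab_frame
tag=sys.argv[1]
s=arm.read_state();f=grab_frame("wrist");f.update(p=s["ee_pos"],o=s["orientation"]);np.savez(tag+".npz",**f)
C=(wcloud(f)-o)@R;H,S,V=cv2.split(cv2.cvtColor(f["pixels"],cv2.COLOR_RGB2HSV))
b=(C[...,2]>60)&(C[...,0]>95)&(C[...,0]<140)&(abs(C[...,1])<100)
for nm,c in(("yellow",(H>18)&(H<34)&(S>140)&(V>100)),("red",((H<8)|(H>172))&(S>140)&(V>70)),("tip",((H<8)|(H>172))&(S>140)&(V>70)&(C[...,0]>110))):
    k=c&b;v,u=np.nonzero(k);print(nm,len(u),"px",u.mean().round(),v.mean().round(),"med",np.median(C[k],0).round(1),"min",C[k].min(0).round(1),"max",C[k].max(0).round(1))
k=(C[...,2]>99)&(C[...,2]<110)&(C[...,0]>-40)&(C[...,0]<90)&(C[...,1]>-60)&(C[...,1]<90);print("dam",np.percentile(C[k][:,1],[5,50,95]).round(1))
u,v=int(sys.argv[2]),int(sys.argv[3])
v,u=np.nonzero(((H>18)&(H<34)&(S>140)&(V>100))&b);u0,v0=max(int(u.mean())-60,0),max(int(v.mean())-45,0)
cv2.imwrite(f"pics/{tag}.png",cv2.resize(f["pixels"][v0:v0+90,u0:u0+120,::-1],None,fx=6,fy=6,interpolation=cv2.INTER_CUBIC))
E
python3 m.py m1 0 0
```

```text
yellow 273 px 265.0 106.0 med [114.9  -0.9  74.6] min [ 99.5 -12.   71. ] max [126.7   3.1 376.2]
red 239 px 253.0 116.0 med [101.2   8.8 103.9] min [95.7  3.  70.6] max [116.8  17.5 106.3]
tip 40 px 254.0 104.0 med [113.3   8.7  78.8] min [110.    7.4  70.6] max [116.8  11.9  81.7]
dam [ 9.5 14.8 20.3]
```

View pics/m1.png

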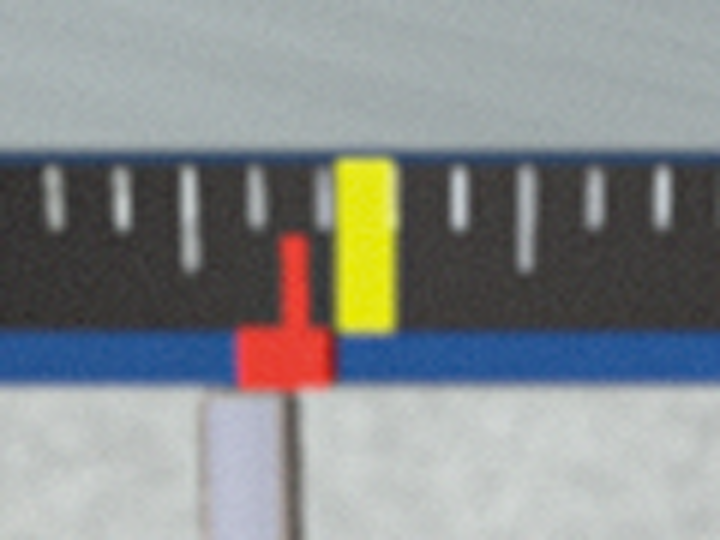

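Pointer tip at (294,280) in the crop, mark at (366,245). About 9.8 mm is left: one full stroke (7.8 mm) plus a short one.

{"method": "apply_moves", "body": {"commands": [[[-0.1,-0.02,0],[0,0,0]],[[-0.1,-0.02,0],[0,0,0]],[[-0.1,-0.02,0],[0,0,0]],[[0,0,0.08],[0,0,0]],[[0,0,0.08],[0,0,0]],[[0,0,0.07],[0,0,0]],[[0,0,0.006],[0,0,0]],[[0,0,0.006],[0,0,0]],[[0,0,0.0055],[0,0,0]],[[0,0,0.0025],[0,0,0]],[[0,0,0],[0,0,0]]]}}

```text
t: 11.7
ee_pos: [503.8, -54.3, 117.7]
orientation: [[0.973, 0.229, 0.002], [0.229, -0.973, 0.0], [0.002, 0.0, -1.0]]
force: [-0.4, -0.1, 1.3]
grip_width: 0.006
finger_force: 0.8
```

{"method": "apply_moves", "body": {"commands": [[[0,0.01,0],[0,0,0]],[[0,0.01,0],[0,0,0]],[[0,0.01,0],[0,0,0]],[[0,0.01,0],[0,0,0]],[[0,0.01,0],[0,0,0]],[[0,0.01,0],[0,0,0]],[[0,0,0],[0,0,0]],[[0,0,-0.02],[0,0,0]],[[0,-0.0375,0],[0,0,0]]]}}

```text
t: 12.6
ee_pos: [505.4, -63.6, 125.1]
orientation: [[0.974, 0.227, 0.001], [0.227, -0.974, 0.0], [0.001, 0.0, -1.0]]
force: [-0.2, 0.6, 1.0]
grip_width: 0.005
finger_force: 0.0
```

```bash
python3 -c "
from h import *
look('s6')"
```

```text
t 12.6 [505.4 -63.6 125.1] [-0.2  0.6  1. ]
wrist 3501 dam top y pct [ 2.5  7.6 13. ]
   fixed [-125.5 -119.1 -114.7]
side 121 dam top y pct [ 4.9 11.6 17.2]
   fixed [-123.5 -116.4 -111.4]
scene 148 dam top y pct [ 1.8  9.4 15.7]
   fixed [-125.5 -117.5 -112.8]
side yellow 11 z 69.9 xy mean [119.7  -0.5] y range -6.3 3.1
side red 12 z 72.7 xy mean [109.3 -15.9] y range -38.9 4.2
scene yellow 11 z 74.4 xy mean [123.2  -1.1] y range -5.9 3.4
scene red 9 z 77.8 xy mean [107.2   1.7] y range -2.3 6.6
```

{"method": "apply_moves", "body": {"commands": [[[0,0,0.012],[0,0,0]],[[0,0,0.0055],[0,0,0]],[[0,0,0.0025],[0,0,0]],[[0,0,0],[0,0,0]],[[0,0.005,0],[0,0,0]],[[0,0.005,0],[0,0,0]],[[0,0.005,0],[0,0,0]],[[0,0.005,0],[0,0,0]],[[0,0,0],[0,0,0]]]}}

```text
t: 13.65
ee_pos: [507.2, -71.9, 118.2]
orientation: [[0.973, 0.23, 0.0], [0.23, -0.973, -0.001], [0.0, 0.002, -1.0]]
force: [-3.3, -0.7, 10.6]
grip_width: 0.004
finger_force: 5.5
```

{"method": "apply_moves", "body": {"commands": [[[0,0,-0.05],[0,0,0]],[[0,0,-0.1],[0,0,0]],[[0,0,-0.1],[0,0,0]],[[0.1,0,0],[0,0,0]],[[0.1,0,0],[0,0,0]],[[0.1,0,0],[0,0,0]],[[0,0,0],[0,0,0]],[[0,0,0],[0,0,0]]]}}

```text
t: 14.45
ee_pos: [623.5, -43.6, 214.7]
orientation: [[0.973, 0.229, -0.003], [0.229, -0.973, -0.0], [-0.003, -0.001, -1.0]]
force: [-0.7, -0.5, -0.7]
grip_width: 0.006
finger_force: 0.0
```

```bash
python3 m.py m2 0 0
```

```text
yellow 240 px 274.0 108.0 med [117.   -1.5  74.6] min [99.5 -5.9 71. ] max [126.8   3.1 376.1]
red 169 px 273.0 118.0 med [100.2  -0.9 104.3] min [95.5 -6.8 72. ] max [114.6   5.8 376.1]
tip 12 px 274.0 104.0 med [112.5  -1.1  79.6] min [110.5  -1.5  78.9] max [114.6  -0.6  80.5]
dam [-0.5  4.9 10.3]
```

View pics/m2.png

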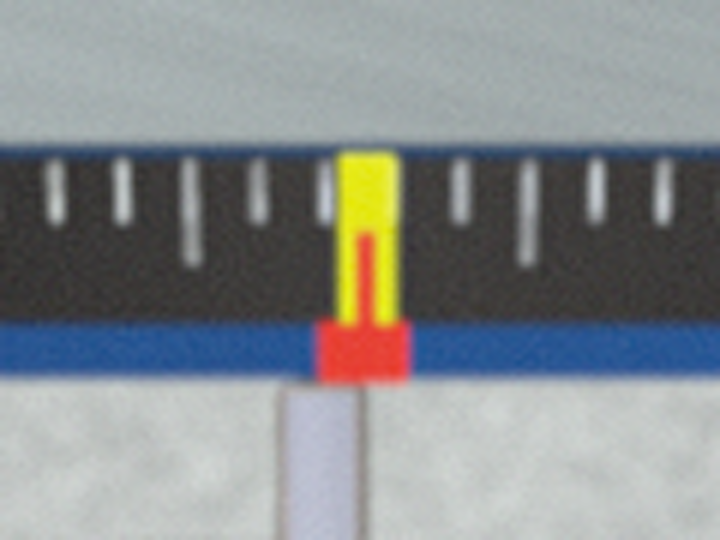

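The pointer (367,280) is centred on the yellow mark (368,240), and the robot is clear of everything.

```bash
python3 -c "
from bench import arm
print(arm.sign_off())"
```

```text
the job is handed in; nothing more can be done
None
```

The job is handed in at about 14.5 s of robot time: the red pointer stands centred over the yellow gauge mark to within about 1 mm, the dam was moved only by rolling the wheel, and the arm was clear of everything at hand-in.

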